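Let the blind winder's sprung drum back to its setting

ROBOT

A 6-joint arm with a two-finger parallel gripper is mounted at the origin on the work surface; the furniture and walls round the work are solid. World frame = base frame: x ahead of the robot, y to its left, z up, the work surface at z = 0. Lengths are in m, angles in rad, forces in N, time in s.
With the tool pointing down it reaches from about 0.25 to 0.775 m from the base axis. Payload 4 kg.
Tool frame: the origin (TCP) lies midway between the tips of the shut fingers; the grasp point (between the pads) lies 19 mm behind it; y points along the fingers, x is the direction in which the jaws open and shut, and the axes are right-handed (so a half turn about y gives the same grasp; the last joint's range is limited). The gripper opens to 94 mm and grips with 3 to 60 N. Pads are 16 mm wide; open, the fingers measure 119 mm over their backs; the gripper's body (75 mm by 177 mm) begins 78 mm behind the grasp point.
Start: joints at [-0.103, 0.087, 1.371, -0, 1.684, -0.103], TCP at [0.55, -0, 0.206] pointing down, gripper open.
Joint ranges: [-3.1, 3.1], [-0.76, 2.03], [0.27, 2.55], [-1.08, 4.22], [0.17, 2.65], [-2.57, 2.57]. Speed limits (rad/s): [2.79, 2.79, 3.14, 3.14, 3.14, 3.14].

INTERFACE

Orientations are given as [roll, pitch, yaw] about the fixed x, y, z axes, in that order (R = Rz(yaw) Ry(pitch) Rx(roll)).
In Python, from bench import robot, snapshot, camera_info, ticket gives the robot as it stands.
- The arm moves only by the shell command python3 -m creep 'ROWS'. ROWS is JSON, a list of rows, each an object with "slide": the shift along the tool's x, y, z in mm, a list of three; "roll": the turn about the tool's y in degrees; "grip": the closure, from 0 (fully open) to 1 (shut). In form: [{"slide": [x, y, z], "roll": roll, "grip": grip}, ...]. A call has 1 to 20 rows; each row is the pose to reach, as a shift and turn from the pose commanded when the call began, along the tool's axes at that moment; what a row does not reach only later rows make up. A row lasts 1/12 s, in which the tool goes at most 41.7 mm and 7.16 degrees, less where a joint would pass 70% of its speed; a pose out of reach is approached as far as the arm can. A call with a gripper value outside its range is refused whole. The fingers move at their own pace and stop on an object; the grip force is fixed at half the most. Time passes only in rows, so rows that repeat a pose let the fingers close. It gives the time, the measured TCP pose, the force and the opening at its end, in the units of the state.
- robot.get_obs(): the state, without advancing time (a new reading comes with each control period).
- snapshot(name): name is "scene" or "side" or "wrist"; returns the picture (480x640x3 uint8, red, green, blue); there is no depth.
- camera_info(name): a dict with "fx", "fy", "cx", "cy" (pixels), "cam_to_world" (4x4, takes a point from camera to world coordinates). Camera axes: x right, y down, z forward; pixel columns grow to the right and rows downward; lengths in m; the calibration is good to about 2 mm. A picture is of the moment at which its call begins: read the wrist's pose just before it. camera_info takes no time and is no camera call; for the wrist camera it gives the pose at the moment of the call.
- ticket.close_job(): hands the job in, once; it reports no verdict.
The state is a dict: "time": time; "joint_positions": joint angles; "qvel": joint speeds; "joint_torque": joint torques, N m; "tool_pos": TCP position; "ee_rot": TCP orientation; "wrist_force": force on the tool from outside, world axes, zero at the start; "wrist_torque": the same for the moment, N m; "width": finger opening in m.
Only numpy, scipy, OpenCV 4.12 (cv2) and the standard library are available. Lean on these libraries where they do the work, as an engineer would, in place of code of your own. Each camera call takes 0.05 s, during which the arm holds its last target.

TASK

The window-blind winder on the desk has been wound up too far. With closed fingertips press the pawl's thumb pad gently down from above, through its idle travel, just until you feel the pawl come up against its rubber buffer (never force or grip it), keep it there while the spring turns the drum back, and let the pad up in time for the pawl to drop in and catch the drum with its crank arm standing straight up. Leave the things lying round it where they are.

Things in the scene. Friction and masses are not known exactly. Their poses are not given: they have to be found in the camera images.
- winder: Grey painted spring winder fixed to the desk, base plate 130 x 220 x 10 mm. Origin on the desk under the drum's axle; z up; x along the axle (the crank side, -x, roughly faces the robot); y towards the pawl and thumb pad. Behind the crank: a narrow bearing post, a toothed steel wheel (84 mm diameter, 12 teeth 8 mm deep, plane x = -19 mm) and a dark drum between two discs.
- axle (a point): The axle's front end, where the crank arm is fixed; 75 mm above the desk, on the drum's axis.
- crank_knob (a point): Middle of the black crank knob (22 mm diameter, 26 mm long, along the winder's x), 52 mm from the drum's axis. It must end straight above the axle. The crank can be turned up (wound) by hand against the spring, about 0.2 N m; the pawl then clicks over the teeth.
- pawl_pin (a point): Pin, 113 mm above the desk (winder frame x -19, y 66 mm), that carries the dark steel pawl and the thumb lever. The pawl's nose lies on top of the toothed wheel; a short rubber buffer stands over the pawl and limits its lift. Let go, pawl and lever spring back by themselves.
- thumb_lever: Aluminium lever, origin at the pin, ending in the thumb pad. Pressed: first idle travel, 0 to 17 mm at the pad, new each time, not measured, about 1 N; then it takes the pawl along, 3 to 7 N; about 10 mm farther the pawl is clear and the drum starts to turn; 1 mm later the buffer stops it and force climbs steeply (10 N is surely the buffer). Over 18 N on the lever, pressed or gripped, damages it.
- lever_pad (a point): Centre of the top face of the thumb pad, a round aluminium disc, 30 mm diameter, 4 mm thick; unpressed 129 mm above the desk, level, in the winder frame at x -19, y 146 mm. It moves down on an arc of 80 mm radius about the pin. Nothing stands above it.
- drum (a joint): Angle of drum, wheel and crank (rad). 0: crank straight up; positive: leaning to the winder's -y side, away from the pad. Starts 2 to 4 teeth up (in the first 2 s it may creep back onto the pawl). One tooth is 0.524; the pawl catches at whole multiples. Pawl lifted: turns back (falls) at a steady 0.27 rad/s. Pawl dropped: caught at the next multiple below.
- glue_stick: glue stick standing upright behind the winder's post, 24 mm diameter, 92 mm tall; origin under its centre; bystander
- eraser: blue-sleeved eraser, 21 x 52 x 12 mm, lying in front of the winder; origin under its centre; bystander
- binder_clip: black binder clip, 50 x 32 x 30 mm, lying on the winder's -y side; origin under its centre; bystander
- stapler: grey stapler, 130 x 34 x 48 mm, lying behind the winder; origin under its centre; bystander
- sharpener: metal pencil sharpener, 16 x 26 x 15 mm, lying on the desk beyond the thumb pad; origin under its centre; bystander

How it is judged:
By the outcome, as a careful person would: the job done as asked, in the order asked, and still so for the second after the job is handed in, with the robot touching nothing.
It also fails if it takes over 48 s, if anything falls off the work surface, if the arm or the gripper's body presses on something with over 40 N, if the wrist force passes 120 N, or if a joint passes its speed limit or range.

## Working session

There is one attempt and no reset: what is moved stays moved. The work goes in short steps, Python scripts to look and compute and a shell command to move; the robot and the scene stay as the last step left them, time stands still between calls to the robot, and variables do not carry over. Pictures are saved under pics/ and viewed, and the job is handed in when it is done.

```bash
mkdir -p pics; ls; cat > h.py <<'E'
import numpy as np, cv2
from bench import robot, snapshot, camera_info, ticket
def save(n,f):
    im=snapshot(n); cv2.imwrite('pics/'+f,im[:,:,::-1]); return im
def ray(ci,u,v):
    T=np.array(ci['cam_to_world']); d=T[:3,:3]@np.array([(u-ci['cx'])/ci['fx'],(v-ci['cy'])/ci['fy'],1]); return T[:3,3],d/np.linalg.norm(d)
def plane(ci,u,v,z):
    o,d=ray(ci,u,v); return o+d*(z-o[2])/d[2]
def tri(c1,p1,c2,p2):
    o1,d1=ray(c1,*p1);o2,d2=ray(c2,*p2)
    s=np.linalg.lstsq(np.stack([d1,-d2],1),o2-o1,rcond=None)[0]
    a=o1+d1*s[0];b=o2+d2*s[1]; return (a+b)/2,np.linalg.norm(a-b)
def proj(ci,p):
    T=np.linalg.inv(np.array(ci['cam_to_world'])); q=T[:3,:3]@np.array(p)+T[:3,3]; return ci['fx']*q[0]/q[2]+ci['cx'],ci['fy']*q[1]/q[2]+ci['cy']
E
python3 - <<'E'
from h import *
o=robot.get_obs(); print(o['time'],o['tool_pos'],o['ee_rot'],o['wrist_force'],o['width'])
for n in ['scene','side','wrist']:
    save(n,n+'0.png'); c=camera_info(n); print(n,c['fx'],np.round(c['cam_to_world'],3).tolist())
E
```

```text
pics
0.0 [5.49452480e-01 4.31543858e-05 2.04311975e-01] [-1.57060060e+00  2.19034781e-03  1.06708956e-05] [ 0.36408397 -0.30173203 -0.11440513] 0.09397930838108523
scene 534.5969210921634 [[-0.748, -0.42, 0.514, 0.068], [-0.663, 0.449, -0.599, 0.566], [0.021, -0.789, -0.614, 0.674], [0.0, 0.0, 0.0, 1.0]]
side 504.08017025259556 [[0.991, 0.102, -0.091, 0.672], [0.136, -0.738, 0.661, -0.592], [0.0, -0.667, -0.745, 0.74], [0.0, 0.0, 0.0, 1.0]]
wrist 360.5604913580222 [[1.0, 0.001, -0.001, 0.55], [0.001, -0.963, -0.27, 0.078], [-0.002, 0.27, -0.963, 0.385], [0.0, 0.0, 0.0, 1.0]]
```

View pics/scene0.png

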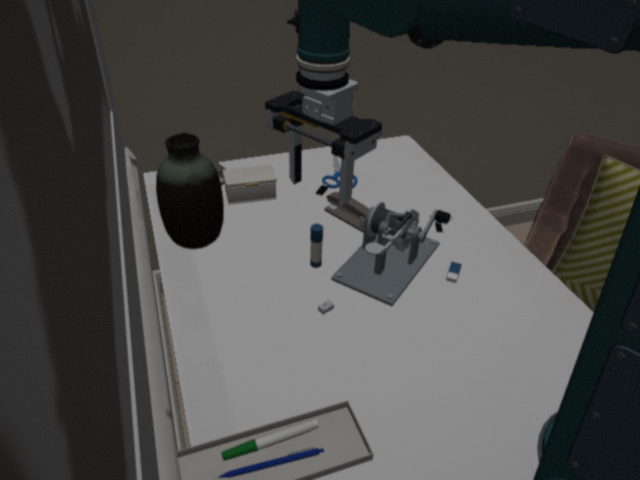

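View pics/side0.png

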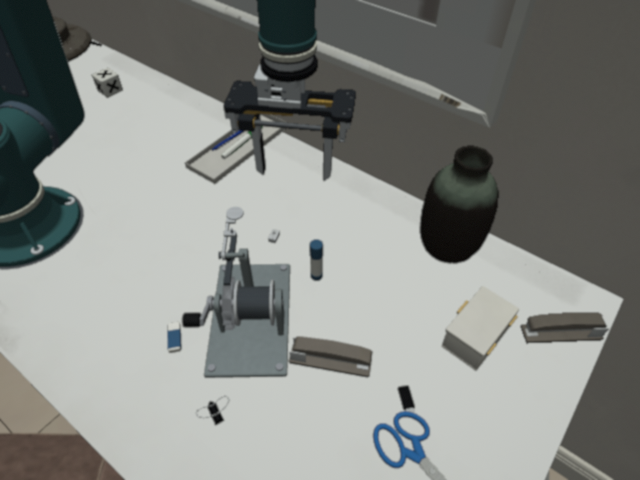

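View pics/wrist0.png

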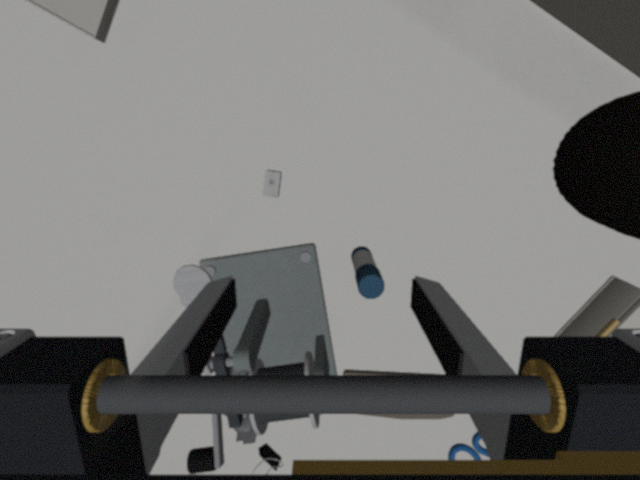

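The scene picture shows the winder near (390,260) with its pad at about (376,249). The side picture has the pad at about (235,214), the knob at (192,320) and the axle at about (212,312). In the wrist picture the pad is near (190,283). Next I'll zoom in.

```bash
python3 - <<'E'
import cv2
a=cv2.imread('pics/scene0.png')[180:310,310:470];b=cv2.imread('pics/side0.png')[190:390,150:310]
cv2.imwrite('pics/za.png',cv2.resize(a,None,fx=4.5,fy=4.5,interpolation=cv2.INTER_CUBIC))
cv2.imwrite('pics/zb.png',cv2.resize(b,None,fx=3,fy=3,interpolation=cv2.INTER_CUBIC))
E
```

```text
(no output)
```

View pics/za.png

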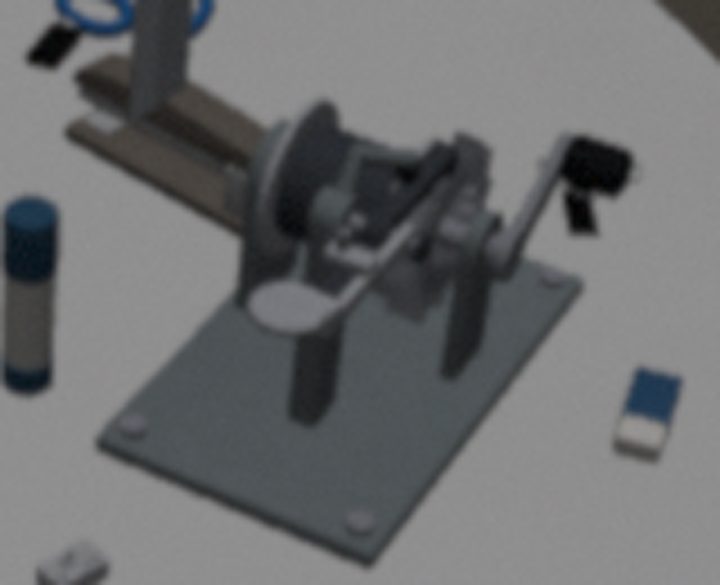

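View pics/zb.png

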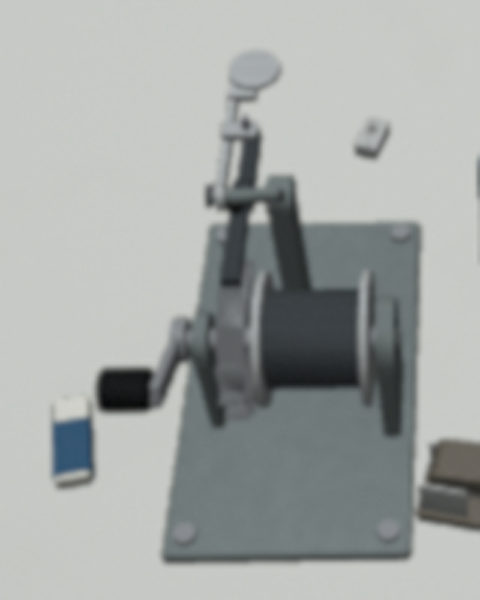

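The zooms show the pad centre at (374.7,248.0) in scene and (235.0,213.0) in side. The knob centre is at (442.7,216.7) in scene and (192,320) in side. I'll refine both with masks and triangulate.

```bash
cat > m.py <<'E'
from h import *
def knob(im,box):
    x0,y0,x1,y1=box; s=im[y0:y1,x0:x1].max(2); m=(s<38).astype(np.uint8)
    n,l,st,c=cv2.connectedComponentsWithStats(m); return [(st[i,4],np.round(c[i]+[x0,y0],1).tolist()) for i in range(1,n) if st[i,4]>20]
E
python3 - <<'E'
from m import *
S=camera_info('scene');D=camera_info('side')
a=cv2.imread('pics/scene0.png');b=cv2.imread('pics/side0.png')
print(knob(a,(425,205,460,235)),knob(b,(175,305,205,335)))
p,e=tri(S,(374.7,248),D,(235,213));print('pad',p,e)
k,e=tri(S,(442.7,216.7),D,(192,320));print('knob',k,e)
x,e=tri(S,(310+500/4.5,180+250/4.5),D,(150+182/3,190+332/3));print('axle',x,e)
cs=[plane(D,150+u/3,190+v/3,.010) for u,v in [(210,224),(420,224),(412,555),(165,558)]];print(np.round(cs,4)); 
cs=np.array(cs);C=cs.mean(0)
yv=(cs[0]+cs[1]-cs[2]-cs[3]);print('size',np.linalg.norm(yv)/2,np.linalg.norm(cs[1]-cs[0]),np.linalg.norm(cs[2]-cs[3]))
print('yaw',np.degrees(np.arctan2(-yv[0],yv[1])),C)
print([plane(S,310+u/4.5,180+v/4.5,.010) for u,v in [(97,443),(370,560),(582,283)]])
# from pad+screws
for u,v in [(219,233),(401,233),(388,528),(184,530)]: print(plane(D,150+u/3,190+v/3,.012))
E
```

```text
[(np.int32(166), [441.0, 218.8])] [(np.int32(175), [191.3, 319.6])]
pad [ 0.4498837  -0.02696037  0.12769598] 0.0019896309214197444
knob [ 0.43166619 -0.22293218  0.09988022] 0.0006501215882446587
axle [ 0.44234847 -0.17174461  0.07770238] 0.0007908682084286915
[[ 0.4134 -0.05    0.01  ]
 [ 0.5407 -0.0324  0.01  ]
 [ 0.5746 -0.2465  0.01  ]
 [ 0.4486 -0.2655  0.01  ]]
size 0.21760588976855708 0.12853084945221777 0.1273364344641034
yaw 9.136890807725248 [ 0.4943272  -0.14860869  0.01      ]
[array([ 0.53503948, -0.02521371,  0.01      ]), array([ 0.410889, -0.045506,  0.01    ]), array([ 0.44406117, -0.25961364,  0.01      ])]
[ 0.42135758 -0.05743161  0.012     ]
[ 0.53085627 -0.04235233  0.012     ]
[ 0.55973187 -0.23434265  0.012     ]
[ 0.45460666 -0.2499514   0.012     ]
```

```bash
python3 -m creep '[{"slide":[-20,0,-5],"roll":0,"grip":1},{"slide":[-40,0,-10],"roll":-3,"grip":1},{"slide":[-60,5,-16],"roll":-6,"grip":1},{"slide":[-80,10,-22],"roll":-9,"grip":1},{"slide":[-100,20,-27],"roll":-9,"grip":1},{"slide":[-100,30,-27],"roll":-9,"grip":1},{"slide":[-100,40,-27],"roll":-9,"grip":1},{"slide":[-100,40,-27],"roll":-9,"grip":1},{"slide":[-100,40,-27],"roll":-9,"grip":1},{"slide":[-100,40,-27],"roll":-9,"grip":1},{"slide":[-100,40,-27],"roll":-9,"grip":1},{"slide":[-100,40,-27],"roll":-9,"grip":1}]'
python3 - <<'E'
from m import *
for n in ['scene','side','wrist']: save(n,n+'1.png')
S=camera_info('scene');D=camera_info('side')
t=robot.get_obs()['tool_pos'];print(t,proj(S,t),proj(D,t))
print(knob(cv2.imread('pics/scene1.png'),(425,205,460,235)),knob(cv2.imread('pics/side1.png'),(175,305,205,335)))
a=cv2.imread('pics/scene1.png')[180:310,310:470];b=cv2.imread('pics/side1.png')[140:360,140:340]
o=np.zeros((600,800,3),np.uint8); x=cv2.resize(a,None,fx=2.5,fy=2.5);y=cv2.resize(b,None,fx=2,fy=2)
o[:x.shape[0],:x.shape[1]]=x;o[:y.shape[0],400:]=y;cv2.imwrite('pics/z1.png',o)
E
```

```text
time: 1.15
tool_pos: [0.4508, -0.0269, 0.166]
ee_rot: [-1.571, -0.001, 0.157]
wrist_force: [-0.0, -0.2, 0.3]
width: 0.0174
[ 0.45038303 -0.0269593   0.16578352] (np.float64(375.9217855007098), np.float64(229.19204804962658)) (np.float64(231.7951417293977), np.float64(196.99357775967133))
[(np.int32(165), [440.9, 218.5])] [(np.int32(165), [191.1, 319.0])]
```

View pics/z1.png

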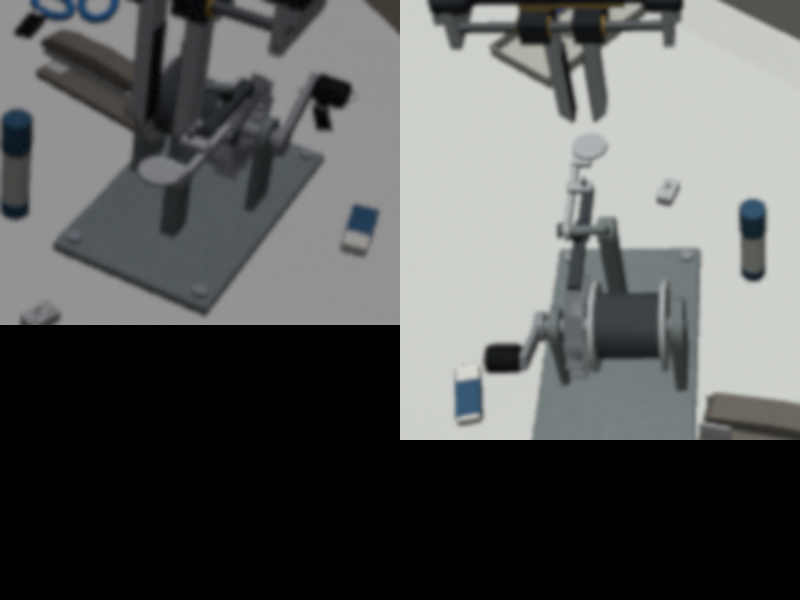

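View pics/wrist1.png

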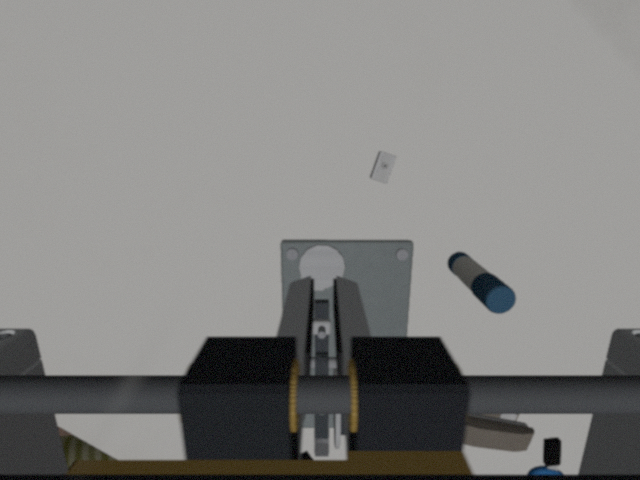

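The tips are lined up with the pad: in the wrist view the pad is at (322,267). The knob hasn't moved in the side view, at (191,319). I'll check the pad position with the wrist ray.

```bash
python3 - <<'E'
from m import *
W=camera_info('wrist');S=camera_info('scene');D=camera_info('side')
im=cv2.imread('pics/wrist1.png');g=cv2.cvtColor(im,cv2.COLOR_BGR2GRAY)
print(g[255:262:3,296:350:4], g[240:290:4,322])
p=plane(W,322,267,.129);print('wrist',p, 'scene',plane(S,374.7,248,.129),'side',plane(D,235,213,.129))
print(tri(W,(322,267),S,(374.7,248)),tri(W,(322,267),D,(235,213)))
o=np.array([.4916,-.1682]);
for ks,kd in [((442.7,216.7),(192,320)),((442.6,216.4),(191.8,319.4))]:
    k,e=tri(S,ks,D,kd); a=np.radians(9); v=k[:2]-o; y=-np.sin(a)*v[0]+np.cos(a)*v[1]; print(k,e,np.arctan2(-y,k[2]-.075),np.hypot(y,k[2]-.075))
E
```

```text
[[114 101 137 138 137 141 137 138 138 139 138 124  97 103]
 [106 109 141 140 143 142 139 139 140 139 138 139 104 101]
 [100 124 141 141 144 141 141 143 141 140 142 140 108  96]] [ 84  97 141 135 139 141 140 139 139 138 137 138 137]
wrist [ 0.44981271 -0.02638957  0.129     ] scene [ 0.44802274 -0.02588669  0.129     ] side [ 0.45119055 -0.02760168  0.129     ]
(array([ 0.44954564, -0.02736553,  0.12724742]), np.float64(0.0009926551544523893)) (array([ 0.45031664, -0.02664742,  0.12783727]), np.float64(0.0009338880726657892))
[ 0.43166619 -0.22293218  0.09988022] 0.0006501215882446587 1.0627313523380375 0.05114256890150947
[ 0.43157816 -0.22245716  0.10083267] 0.00030537817226277856 1.0418863961716 0.051195101836672655
```

All three views agree on the pad: (0.450, -0.027, 0.128). The drum reads about 1.05 rad, which is two teeth. I'll finish closing the fingers and descend to just above the pad.

```bash
python3 -m creep '[{"slide":[0,6,0],"roll":0,"grip":1},{"slide":[0,12,0],"roll":0,"grip":1},{"slide":[0,18,0],"roll":0,"grip":1},{"slide":[0,24,0],"roll":0,"grip":1},{"slide":[0,29,0],"roll":0,"grip":1},{"slide":[0,32,0],"roll":0,"grip":1},{"slide":[0,32,0],"roll":0,"grip":1},{"slide":[0,32,0],"roll":0,"grip":1}]'
```

```text
time: 1.97
tool_pos: [0.4499, -0.027, 0.1333]
ee_rot: [-1.571, 0.0, 0.157]
wrist_force: [-0.0, 0.0, 0.1]
width: 0.0007
```

```bash
for i in 1; do python3 -m creep '[{"slide":[0,2,0],"roll":0,"grip":1},{"slide":[0,3,0],"roll":0,"grip":1},{"slide":[0,3,0],"roll":0,"grip":1},{"slide":[0,3,0],"roll":0,"grip":1}]'; done; python3 -m creep '[{"slide":[0,1,0],"roll":0,"grip":1},{"slide":[0,2,0],"roll":0,"grip":1},{"slide":[0,2,0],"roll":0,"grip":1}]'; python3 -m creep '[{"slide":[0,1,0],"roll":0,"grip":1},{"slide":[0,2,0],"roll":0,"grip":1},{"slide":[0,2,0],"roll":0,"grip":1}]'
```

```text
time: 2.3
tool_pos: [0.4501, -0.027, 0.1306]
ee_rot: [-1.571, -0.0, 0.157]
wrist_force: [-0.5, -0.0, -0.5]
width: 0.0
time: 2.55
tool_pos: [0.4502, -0.0269, 0.1285]
ee_rot: [-1.571, -0.0, 0.157]
wrist_force: [-0.9, 0.7, 0.9]
width: 0.0005
time: 2.8
tool_pos: [0.45, -0.0269, 0.1263]
ee_rot: [-1.571, -0.0, 0.157]
wrist_force: [0.9, 0.2, 0.1]
width: 0.0004
```

```bash
python3 -m creep '[{"slide":[0,1,0],"roll":0,"grip":1},{"slide":[0,2,0],"roll":0,"grip":1},{"slide":[0,2,0],"roll":0,"grip":1}]'; python3 -m creep '[{"slide":[0,1,0],"roll":0,"grip":1},{"slide":[0,2,0],"roll":0,"grip":1},{"slide":[0,2,0],"roll":0,"grip":1}]'
```

```text
time: 3.05
tool_pos: [0.45, -0.027, 0.1243]
ee_rot: [-1.571, 0.0, 0.157]
wrist_force: [0.1, 1.3, 0.4]
width: 0.0003
time: 3.3
tool_pos: [0.45, -0.0269, 0.1222]
ee_rot: [-1.571, 0.0, 0.157]
wrist_force: [0.6, 1.0, 0.8]
width: 0.0006
```

```bash
python3 -m creep '[{"slide":[0,1,0],"roll":0,"grip":1},{"slide":[0,2,0],"roll":0,"grip":1},{"slide":[0,2,0],"roll":0,"grip":1}]'
```

```text
time: 3.55
tool_pos: [0.45, -0.027, 0.1203]
ee_rot: [-1.571, 0.0, 0.157]
wrist_force: [0.1, 0.9, 0.9]
width: 0.0003
```

About 1 N, so this is still idle travel. I'll keep going.

```bash
python3 -m creep '[{"slide":[0,1,0],"roll":0,"grip":1},{"slide":[0,2,0],"roll":0,"grip":1},{"slide":[0,2,0],"roll":0,"grip":1}]'
```

```text
time: 3.8
tool_pos: [0.45, -0.027, 0.1182]
ee_rot: [-1.571, 0.0, 0.157]
wrist_force: [0.5, 1.0, 0.8]
width: 0.0008
```

```bash
python3 -m creep '[{"slide":[0,1,0],"roll":0,"grip":1},{"slide":[0,2,0],"roll":0,"grip":1},{"slide":[0,2,0],"roll":0,"grip":1}]'
```

```text
time: 4.05
tool_pos: [0.4501, -0.0269, 0.1167]
ee_rot: [-1.571, -0.0, 0.157]
wrist_force: [-0.9, 1.2, 3.2]
width: 0.0005
```

```bash
python3 -m creep '[{"slide":[0,1,0],"roll":0,"grip":1},{"slide":[0,2,0],"roll":0,"grip":1},{"slide":[0,2,0],"roll":0,"grip":1}]'
```

```text
time: 4.3
tool_pos: [0.4501, -0.0269, 0.1151]
ee_rot: [-1.571, -0.001, 0.157]
wrist_force: [-1.4, 1.3, 5.1]
width: 0.0004
```

The pawl was picked up at z≈0.117, so I expect it clear at about 0.107 and on the buffer at about 0.106.

```bash
python3 -m creep '[{"slide":[0,1,0],"roll":0,"grip":1},{"slide":[0,2,0],"roll":0,"grip":1},{"slide":[0,2,0],"roll":0,"grip":1}]'
```

```text
time: 4.55
tool_pos: [0.4501, -0.0268, 0.1131]
ee_rot: [-1.571, -0.001, 0.157]
wrist_force: [-0.4, 1.1, 6.3]
width: 0.0006
```

```bash
python3 -m creep '[{"slide":[0,1,0],"roll":0,"grip":1},{"slide":[0,2,0],"roll":0,"grip":1},{"slide":[0,2,0],"roll":0,"grip":1}]'; python3 - <<'E'
from m import *
print(knob(save('side','side2.png')[:,:,::-1],(175,305,205,335)))
E
```

```text
time: 4.8
tool_pos: [0.4501, -0.0269, 0.1111]
ee_rot: [-1.571, -0.001, 0.157]
wrist_force: [-2.1, 1.6, 5.8]
width: 0.0002
[(np.int32(167), [191.2, 319.1])]
```

```bash
cat >> m.py <<'E'
A=np.radians(9);O=np.array([.4916,-.1682,0]);X=np.array([np.cos(A),np.sin(A),0]);Y=np.array([-np.sin(A),np.cos(A),0])
def ang(c,u,v,xw=-.0675):
    o,d=ray(c,u,v); s=((O+xw*X-o)@X)/(d@X); p=o+s*d-O; y=p@Y; z=p[2]-.075
    return np.arctan2(-y,z),np.hypot(y,z)
def look(f,box=(165,235,215,340)):
    t=robot.get_obs(); im=save('side',f); D=camera_info('side')
    x0,y0,x1,y1=box
    print('t',t['time'],'z',round(t['tool_pos'][2],4),'F',np.round(t['wrist_force'],1))
    for a,c in knob(im,box): print(a,c,ang(D,*c))
if __name__=='__main__':
    import sys; look(sys.argv[1])
E
python3 - <<'E'
from m import *
D=camera_info('side'); print(ang(D,191.6,319.4))
for a in [1.05,.8,.524,.26,0]: print(a,proj(D,O-.0675*X-.052*np.sin(a)*Y+[0,0,.075+.052*np.cos(a)]))
E
python3 -m creep '[{"slide":[0,1,0],"roll":0,"grip":1},{"slide":[0,1,0],"roll":0,"grip":1}]'
```

```text
(np.float64(1.0260945970517386), np.float64(0.052713338612590324))
1.05 (np.float64(191.78290773946836), np.float64(319.9382311677871))
0.8 (np.float64(191.24097197809672), np.float64(311.56460719919664))
0.524 (np.float64(191.25353640140605), np.float64(301.7398007998422))
0.26 (np.float64(191.86142965960263), np.float64(292.57230282028786))
0 (np.float64(192.97111437614166), np.float64(284.50096045773336))
time: 5.02
tool_pos: [0.4501, -0.0269, 0.1101]
ee_rot: [-1.571, -0.001, 0.157]
wrist_force: [-1.0, 2.3, 5.4]
width: 0.0004
```

```bash
python3 -m creep '[{"slide":[0,1,0],"roll":0,"grip":1},{"slide":[0,1,0],"roll":0,"grip":1}]'
```

```text
time: 5.18
tool_pos: [0.4501, -0.0269, 0.109]
ee_rot: [-1.571, -0.001, 0.157]
wrist_force: [-1.3, 1.1, 4.3]
width: 0.0004
```

```bash
python3 -m creep '[{"slide":[0,1,0],"roll":0,"grip":1},{"slide":[0,1,0],"roll":0,"grip":1}]'; python3 m.py s3.png
```

```text
time: 5.35
tool_pos: [0.4501, -0.027, 0.1077]
ee_rot: [-1.571, -0.0, 0.157]
wrist_force: [-0.7, 1.8, 2.6]
width: 0.0005
t 5.35 z 0.1077 F [-0.7  1.8  2.6]
165 [191.1, 319.0] (np.float64(0.9912723499187682), np.float64(0.05527251064214931))
```

```bash
python3 -m creep '[{"slide":[0,0.5,0],"roll":0,"grip":1},{"slide":[0,0.5,0],"roll":0,"grip":1}]'; python3 m.py s4.png
```

```text
time: 5.57
tool_pos: [0.4501, -0.0271, 0.1069]
ee_rot: [-1.571, -0.0, 0.157]
wrist_force: [-0.0, 1.5, 3.5]
width: 0.0005
t 5.5667 z 0.1069 F [-0.   1.5  3.5]
167 [190.9, 317.1] (np.float64(0.9351214131439856), np.float64(0.055588836633445285))
```

```bash
python3 -m creep '[{"slide":[0,0.5,0],"roll":0,"grip":1},{"slide":[0,0.5,0],"roll":0,"grip":1}]'; python3 m.py s5.png
```

```text
time: 5.78
tool_pos: [0.4501, -0.0271, 0.1066]
ee_rot: [-1.571, -0.0, 0.157]
wrist_force: [-1.1, 0.8, 3.5]
width: 0.0009
t 5.7833 z 0.1066 F [-1.1  0.8  3.5]
170 [190.6, 315.3] (np.float64(0.8791282669925721), np.float64(0.05668205900890769))
```

The drum is turning, now at about 0.94 rad. I'll ease on until I feel the buffer.

```bash
python3 -m creep '[{"slide":[0,0.5,0],"roll":0,"grip":1},{"slide":[0,0.5,0],"roll":0,"grip":1}]'
```

```text
time: 6.0
tool_pos: [0.4501, -0.0271, 0.1062]
ee_rot: [-1.571, -0.0, 0.157]
wrist_force: [-1.2, 1.0, 4.8]
width: 0.0009
```

```bash
python3 -m creep '[{"slide":[0,0.5,0],"roll":0,"grip":1},{"slide":[0,0.5,0],"roll":0,"grip":1}]'; python3 m.py s6.png
```

```text
time: 6.17
tool_pos: [0.4502, -0.0271, 0.1059]
ee_rot: [-1.571, -0.0, 0.157]
wrist_force: [-1.8, 1.6, 5.5]
width: 0.0007
t 6.1667 z 0.1059 F [-1.8  1.6  5.5]
164 [190.3, 312.0] (np.float64(0.788538877729007), np.float64(0.05763938652752627))
```

```bash
python3 -m creep '[{"slide":[0,1,0],"roll":0,"grip":1},{"slide":[0,1,0],"roll":0,"grip":1}]'
```

```text
time: 6.38
tool_pos: [0.4502, -0.0272, 0.1054]
ee_rot: [-1.571, -0.001, 0.157]
wrist_force: [-2.5, 0.8, 8.4]
width: 0.0007
```

```bash
python3 -m creep '[{"slide":[0,0.5,0],"roll":0,"grip":1},{"slide":[0,0.5,0],"roll":0,"grip":1}]'; python3 m.py s7.png
```

```text
time: 6.55
tool_pos: [0.4502, -0.0272, 0.1052]
ee_rot: [-1.571, -0.001, 0.157]
wrist_force: [-2.9, 1.0, 8.5]
width: 0.0002
t 6.55 z 0.1052 F [-2.9  1.   8.5]
175 [190.3, 308.6] (np.float64(0.7032876503068948), np.float64(0.057255922925524505))
```

The force climbs steeply to 8.5 N while the tip hardly moves, so that is the buffer. The drum is at about 0.74 rad. I'll hold here.

```bash
python3 -m creep '[{"slide":[0,0,0],"roll":0,"grip":1},{"slide":[0,0,0],"roll":0,"grip":1},{"slide":[0,0,0],"roll":0,"grip":1},{"slide":[0,0,0],"roll":0,"grip":1},{"slide":[0,0,0],"roll":0,"grip":1},{"slide":[0,0,0],"roll":0,"grip":1},{"slide":[0,0,0],"roll":0,"grip":1},{"slide":[0,0,0],"roll":0,"grip":1},{"slide":[0,0,0],"roll":0,"grip":1},{"slide":[0,0,0],"roll":0,"grip":1},{"slide":[0,0,0],"roll":0,"grip":1},{"slide":[0,0,0],"roll":0,"grip":1}]'; python3 m.py s8.png
```

```text
time: 7.6
tool_pos: [0.4503, -0.0272, 0.1053]
ee_rot: [-1.571, -0.001, 0.157]
wrist_force: [-3.4, 0.7, 9.2]
width: 0.0003
t 7.6 z 0.1053 F [-3.4  0.7  9.2]
163 [190.5, 299.0] (np.float64(0.4606749548567984), np.float64(0.05724319954956445))
```

The drum is at about 0.47 rad, so it has passed the last tooth before upright. I'll hold 6 more rows, then lift quickly at about 0.32.

```bash
python3 -m creep '[{"slide":[0,0,0],"roll":0,"grip":1},{"slide":[0,0,0],"roll":0,"grip":1},{"slide":[0,0,0],"roll":0,"grip":1},{"slide":[0,0,0],"roll":0,"grip":1},{"slide":[0,0,0],"roll":0,"grip":1},{"slide":[0,0,0],"roll":0,"grip":1},{"slide":[0,-10,0],"roll":0,"grip":1},{"slide":[0,-22,0],"roll":0,"grip":1},{"slide":[0,-34,0],"roll":0,"grip":1},{"slide":[0,-46,0],"roll":0,"grip":1},{"slide":[0,-58,0],"roll":0,"grip":1},{"slide":[0,-65,0],"roll":0,"grip":1},{"slide":[0,-65,0],"roll":0,"grip":1},{"slide":[0,-65,0],"roll":0,"grip":1}]'; python3 m.py s9.png
```

```text
time: 8.82
tool_pos: [0.4503, -0.0271, 0.1695]
ee_rot: [-1.571, -0.001, 0.157]
wrist_force: [-0.4, -0.4, -0.1]
width: 0.0004
t 8.8167 z 0.1695 F [-0.4 -0.4 -0.1]
164 [191.6, 288.1] (np.float64(0.16276183809727163), np.float64(0.056374507410002224))
```

```bash
python3 -m creep '[{"slide":[0,0,5],"roll":0,"grip":1},{"slide":[0,0,15],"roll":0,"grip":1},{"slide":[0,0,25],"roll":0,"grip":1},{"slide":[0,0,35],"roll":0,"grip":1},{"slide":[0,0,40],"roll":0,"grip":1},{"slide":[0,0,40],"roll":0,"grip":1},{"slide":[0,0,40],"roll":0,"grip":1},{"slide":[0,0,40],"roll":0,"grip":1},{"slide":[0,0,40],"roll":0,"grip":1},{"slide":[0,0,40],"roll":0,"grip":1},{"slide":[0,0,40],"roll":0,"grip":1},{"slide":[0,0,40],"roll":0,"grip":1}]'; python3 m.py s10.png; python3 - <<'E'
from m import *
a=save('scene','scene10.png')[180:310,310:470,::-1];b=cv2.imread('pics/s10.png')[190:390,150:310]
o=np.zeros((600,800,3),np.uint8); x=cv2.resize(a,None,fx=2.5,fy=2.5);y=cv2.resize(b,None,fx=2.5,fy=2.5)
o[:x.shape[0],:x.shape[1]]=x;o[:y.shape[0],400:]=y;cv2.imwrite('pics/z10.png',o)
E
```

```text
time: 9.87
tool_pos: [0.4438, 0.0122, 0.169]
ee_rot: [-1.571, -0.0, 0.157]
wrist_force: [0.2, -0.5, -0.7]
width: 0.0007
t 9.8667 z 0.169 F [ 0.2 -0.5 -0.7]
163 [192.3, 284.0] (np.float64(0.0334993342301359), np.float64(0.05588563512117962))
```

View pics/z10.png

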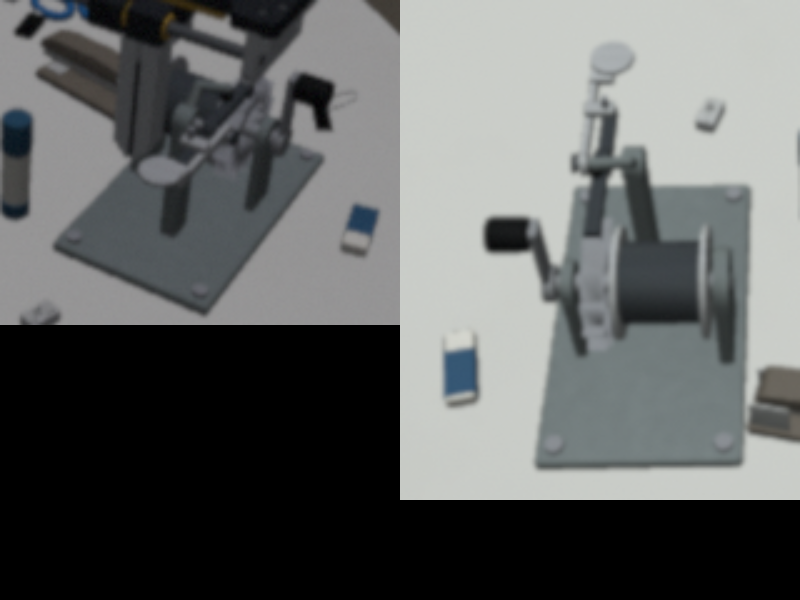

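The crank is close to upright: the knob is at (192.3,284.0) in side and I predicted (193,284.5). The pad is back up. Now I'll check that it stays put.

```bash
python3 -m creep '[{"slide":[0,0,0],"roll":0,"grip":1},{"slide":[0,0,0],"roll":0,"grip":1},{"slide":[0,0,0],"roll":0,"grip":1},{"slide":[0,0,0],"roll":0,"grip":1},{"slide":[0,0,0],"roll":0,"grip":1},{"slide":[0,0,0],"roll":0,"grip":1},{"slide":[0,0,0],"roll":0,"grip":1},{"slide":[0,0,0],"roll":0,"grip":1},{"slide":[0,0,0],"roll":0,"grip":1},{"slide":[0,0,0],"roll":0,"grip":1},{"slide":[0,0,0],"roll":0,"grip":1},{"slide":[0,0,0],"roll":0,"grip":1}]'; python3 m.py s11.png; python3 - <<'E'
from m import *
S=camera_info('scene'); im=save('scene','scene11.png'); print(knob(im,(415,195,460,235)), proj(S,O-.0675*X+[0,0,.127]))
a=cv2.imread('pics/side0.png');b=cv2.imread('pics/s11.png');d=cv2.absdiff(a,b).max(2)
for n,(x0,y0,x1,y1) in dict(eraser=(160,320,185,355),clip=(190,393,235,428),stapler=(288,332,375,378),sharp=(265,227,283,245),glue=(305,236,328,282)).items(): print(n,d[y0:y1,x0:x1].max())
E
```

```text
time: 10.97
tool_pos: [0.4438, 0.0125, 0.169]
ee_rot: [-1.571, -0.0, 0.157]
wrist_force: [-0.4, 0.6, 0.3]
width: 0.0005
t 10.9667 z 0.169 F [-0.4  0.6  0.3]
163 [192.3, 284.0] (np.float64(0.0334993342301359), np.float64(0.05588563512117962))
[(np.int32(183), [435.2, 218.2])] (np.float64(435.49444089245156), np.float64(216.003973428098))
eraser 184
clip 5
stapler 5
sharp 5
glue 5
```

```bash
python3 - <<'E'
import cv2
a=cv2.imread('pics/side0.png');b=cv2.imread('pics/s11.png');d=cv2.absdiff(a,b).max(2)
print(d[329:355,162:183].max())
E
python3 -c "
from bench import ticket; print(ticket.close_job())"
```

```text
5
the job is handed in; nothing more can be done
None
```

The drum was let back two teeth and the pawl has caught it with the crank arm straight up. I handed the job in at about 11 s, with the fingers well clear of the pad.

- **Pressing:** With shut fingertips I pressed the pad down through about 11 mm of idle travel and then the pawl. Past that the force rose from 3.5 N to about 9 N with almost no further movement, which I took as the buffer. The highest reading was 9.2 N, below the 10 N mark you gave as certain and the 18 N limit.
- **Release:** I held it there while the drum fell from about 1.05 rad, and lifted off at about 0.32 rad by the timing.
- **Final angle:** In the side camera the knob stayed at exactly the same pixel for over a second, within a pixel of where an upright crank should appear. The raw angle reads 0.03 rad, inside the measurement bias of up to about 0.06 rad. The scene camera agrees to about 2 pixels.
- **Things around it:** The pad is back up. The eraser, binder clip, stapler, sharpener and glue stick look unchanged in the side camera. My first check box for the eraser showed a change because it overlapped the knob's old place. A tighter box showed none.

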